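Level the sprung battery rest and hold it level

ROBOT

A 6-joint arm with a two-finger parallel gripper is mounted at the origin on the work surface. World frame = base frame: x ahead of the robot, y to its left, z up, the work surface at z = 0. Lengths are in m, angles in rad, forces in N, time in s.
With the tool pointing down it reaches from about 0.3 to 0.875 m from the base axis. Payload 6.4 kg.
Tool frame: the origin (TCP) lies on the centre line of the jaws, within the pads' length; the fingertips stand 25 mm ahead of it and the grasp point (between the pads) lies 6 mm ahead of it (env.tcp_to_tips is the distance from the TCP to the fingertips, in m); z points along the fingers, y is the line along which they close (so a half turn about z gives the same grasp; the last joint's range is limited). The gripper opens to 88 mm and grips with 3 to 60 N. Pads are 18 mm wide; open, the fingers measure 123 mm over their backs; the gripper's body (75 mm by 187 mm) begins 45 mm behind the grasp point.
Start: joints at [-1.433, 0.181, 1.607, -0, 1.354, -0.206], TCP at [0.194, -0.541, 0.264] pointing down, gripper open.
Joint ranges: [-2.99, 2.99], [-0.89, 2.07], [0.3, 2.58], [-1.14, 4.28], [0, 2.63], [-3.12, 3.12]. Speed limits (rad/s): [2.57, 2.57, 3.01, 3.14, 3.14, 3.14].

INTERFACE

Orientations are given as a unit quaternion [w, x, y, z].
In Python, from rig import env, camrig, planner, command_gripper gives the robot as it stands (env), with the cameras (camrig), the gripper as plain functions and the kinematics (planner). Calls block until the motion is done:
- env.move_ptp(position, orientation): joint-space move of the TCP to a pose.
- env.move_l(position, rotation=None, rate=0.15, guard=None): straight line of the TCP; rotation=None keeps the orientation; rate is the mean speed in m/s. With guard (N) it stops when the force on the tool has changed by that much, and returns True; else False.
- env.move_joints(angles): joint-space move.
- command_gripper(opening, newtons=None): finger opening in m; newtons is the grip in N (None keeps the last); returns when the fingers have stopped.
- env.dwell(seconds).
- planner.inverse_kinematics(position, orientation): joint angles nearest the present ones, or None.
- env.get_obs(): the state.
- camrig.read_camera(name): name is "scene" or "side" or "wrist"; returns a dict with "pixels" (420x560x3 uint8, blue, green, red), "fx", "fy", "cx", "cy" (pixels), "cam_to_world" (4x4, takes a point from camera to world coordinates); the wrist camera has in their place "tool_from_camera" (4x4, takes a point from camera to tool coordinates, whose origin is the TCP and whose axes are the flange's). Camera axes: x right, y up, looking along -z (the intrinsics and any distortion apply to the point x, -y, -z); pixel columns grow to the right and rows downward; lengths in m; the calibration is good to about 2 mm. A picture is of the moment at which its call begins: read the wrist's pose just before it. There is no depth.
A pose or a line that the arm cannot do raises env.PlanningError and nothing moves.
- env.sign_off(): hands the job in; it is judged then, once.
The state is a dict: "t": time; "q": joint angles; "qd": joint speeds; "joint_torque": joint torques, N m; "tcp_pos": TCP position; "ee_rot": TCP orientation; "ft_force": force on the tool from outside, world axes, zero at the start; "torque": the same for the moment, N m; "gripper_width": finger opening in m; "gripper_force": force on a finger pad.
Only numpy, scipy, OpenCV 4.12 (cv2) and the standard library are available. Lean on these libraries where they do the work, as an engineer would, in place of code of your own. Each camera call takes 0.05 s, during which the arm holds its last target. There are 200 camera calls.

TASK

Slide the orange spirit level, steel nose first, fully home into the yellow slot on the sprung battery rest and leave it lying flat there. Then grip the black foot knob, press it down so that the levelling foot bears firmly on its pad, and turn it until the whole bubble stands between the two black lines; finish still gripping the knob and pressing it down with the bubble centred. Leave the four small bench items where they are.

Things in the scene. Friction and masses are not known exactly. Their poses are not given: they have to be found in the camera images.
- level: Loose spirit level, an orange flat bar 170 x 30 x 18 mm (x, y, z), about 0.22 kg, flat on the bench, to be gripped across its 30 mm width. Origin: centre of its underside; +x runs along it to the steel-faced nose. On top, in the middle, a green vial 64 mm long lies along x (up to 25 mm above the underside), with a white bubble 14 mm long and black lines 10.5 mm either side of the middle.
- level_nose (a point): Middle of the lower edge of the level's nose end (level frame x = +85 mm, z = 0).
- bubble (a joint): Position of the bubble's centre along the level's +x, in m; 0 = centred between the lines, limits +-0.024. It always drifts to the higher end: about 10 mm for each degree (0.57 m per rad) of tilt (nose higher = positive). It settles in about 1 s.
- tray: Dark steel tray of the battery rest, 6 mm thick, hinged along its far edge. Origin: on the hinge, at the underside, on the slot's centre line; x points from the near edge to the hinge. Plate: x -245 to +5, y -50 to +115 mm, top at z = 6. Springs lift its near edge to 0.05 rad above level (tray top about 51 mm over the bench at the hinge, 63 at the near edge).
- slot_mouth (a point): Centre of the slot's mouth, on the tray's top face; axes as the tray (x points into the slot). The yellow slot is 33 mm wide and 22 mm high inside, its roof 4 mm thick (top 26 mm above the tray), and runs 47 mm from here to its stop. Before the mouth two flared guide walls, 18 mm high, open to about 45 mm over a further 27 mm.
- slot_stop (a point): Middle of the slot's end stop face, on the tray's top face; axes as the tray. The level is home when its nose is against the stop: its rear 123 mm then stay outside the slot.
- knob: Black round foot knob, 36 mm across, 28 mm high, white stripe on top, on the near left corner of the tray (tray frame x -205, y +80 mm). Origin: centre of its underside, 28 mm above the tray's top; z is its turning axis. It is sprung: it gives up to 12 mm downward, 3 N at first and 1 N more per mm. Some 5 to 9 N on it bring the tray down until the foot meets its pad; then the tray stops.
- knob_grip (a point): Grip point on the knob's axis, 16 mm above its underside, 12 mm below its top. As the tray sinks it shifts 0.24 mm per mm to the near side. Clockwise from above lengthens the foot 5 mm per rad and so raises the near edge of the pressed tray (bubble about 14 mm per rad towards its -x). The start needs 0.3 to 1.7 rad. The knob turns stiffly (about 0.1 N m) and stays where it is left.
- foot: Steel levelling foot below the knob, under the tray; origin on the knob's axis at the foot's collar, its ball end 27 mm below the origin.
- pad: Round steel pad, 30 mm across, on the base plate under the foot; origin at its underside, its top 14 mm higher. Its height differs a little from start to start.
- ring_terminal: copper ring terminal lying flat, about 60 mm long, 12 mm high. Origin: on its underside. Not to be disturbed.
- post_cleaner: black plastic battery-post cleaner, upright, 38 mm across, 75 mm high. Origin: on its underside. Not to be disturbed.
- socket: chrome wrench socket standing upright, 26 mm across, 36 mm high. Origin: on its underside. Not to be disturbed.
- red_cap: red plastic insulating cap, cup-shaped, 32 mm across, 26 mm high. Origin: on its underside. Not to be disturbed.

How it is judged:
By the outcome, as a careful person would: the job done as asked, in the order asked, and still so for the second after the job is handed in, while the arm keeps its last pose, push and grip.
It also fails if it takes over 67 s, if anything falls off the work surface, if the arm or the gripper's body presses on something with over 40 N, if the wrist force passes 120 N, or if a joint passes its speed limit or range.

## Working session

There is one attempt and no reset: what is moved stays moved. The work goes in short steps, each a Python script; the robot and the scene stay as the last script left them, time stands still between calls to the robot, and variables do not carry over. Pictures are saved under pics/ and viewed, at most 10 in all, crops included, and the job is handed in when it is done.

```bash
ls; mkdir -p pics
python3 - <<'E'
from rig import env, camrig, planner, command_gripper
import cv2,numpy as np
for n in("scene","side"):
    c=camrig.read_camera(n); cv2.imwrite(f"pics/{n}0.png",c["pixels"])
    print(n,{k:(np.round(v,3).tolist()) for k,v in c.items() if k!="pixels"})
c=camrig.read_camera("wrist");cv2.imwrite("pics/w0.png",c["pixels"]);print({k:(np.round(v,3).tolist()) for k,v in c.items() if k!="pixels"})
o=env.get_obs();print({k:np.round(v,3).tolist() for k,v in o.items()},env.tcp_to_tips)
E
```

```text
pics
rig.py
scene {'fx': 470.905, 'fy': 470.905, 'cx': 280.316, 'cy': 210.231, 'cam_to_world': [[0.865, -0.38, 0.326, 0.933], [0.501, 0.641, -0.582, -0.637], [0.012, 0.667, 0.745, 0.869], [0.0, 0.0, 0.0, 1.0]]}
side {'fx': 416.735, 'fy': 416.735, 'cx': 284.827, 'cy': 209.315, 'cam_to_world': [[-0.833, 0.342, -0.435, 0.272], [-0.553, -0.484, 0.678, 0.505], [0.021, 0.805, 0.593, 0.559], [0.0, 0.0, 0.0, 1.0]]}
{'fx': 357.309, 'fy': 357.309, 'cx': 278.512, 'cy': 208.856, 'tool_from_camera': [[-0.0, 0.951, 0.309, 0.08], [1.0, 0.0, 0.0, 0.001], [0.0, 0.309, -0.951, -0.12], [0.0, 0.0, 0.0, 1.0]]}
{'t': 0.15, 'q': [-1.433, 0.181, 1.608, -0.0, 1.354, -0.206], 'qd': [-0.0, -0.001, -0.004, 0.001, -0.0, -0.001], 'joint_torque': [0.002, -43.423, -34.218, 0.07, 0.036, -0.0], 'tcp_pos': [0.194, -0.541, 0.263], 'ee_rot': [-0.001, 0.985, 0.171, 0.0], 'ft_force': [0.693, -0.052, 0.639], 'torque': [0.007, 0.046, 0.038], 'gripper_force': 0.0, 'gripper_width': 0.088} 0.025
```

View pics/scene0.png

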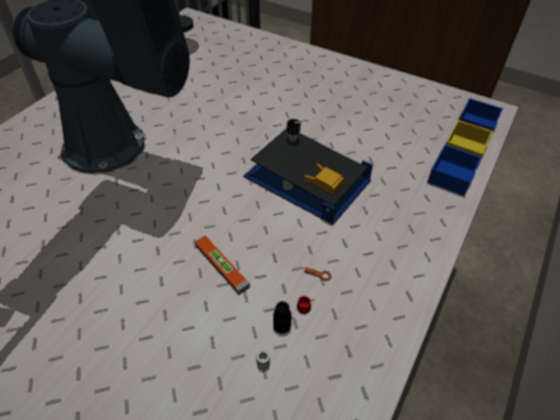

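View pics/side0.png

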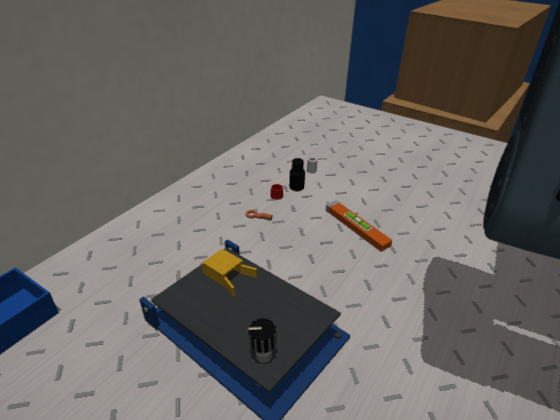

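The scene view shows the level at about (222,264) with its nose toward (242,286), the slot at (328,178) and the knob at (293,130). In the side view the slot is at (225,266), the knob at (262,335) and the level at (357,225). The bench items are at scene (263,360), (283,317), (304,305) and (318,273). I'll take rough positions from these, then refine with the wrist camera.

```bash
cat > h.py <<'E'
from rig import env, camrig, planner, command_gripper
import cv2,numpy as np
from scipy.spatial.transform import Rotation as R
def q2R(q): return R.from_quat(np.r_[q[1:],q[0]])
def R2q(r): q=r.as_quat(); return np.r_[q[3],q[:3]]
def cam(n):
    T=None
    if n=="wrist":
        o=env.get_obs(); T=np.eye(4); T[:3,:3]=q2R(o["ee_rot"]).as_matrix(); T[:3,3]=o["tcp_pos"]
    c=camrig.read_camera(n); c["T"]=c["cam_to_world"] if T is None else T@c["tool_from_camera"]
    return c
def ray(c,p):
    p=np.atleast_2d(p); d=np.c_[(p[:,0]-c["cx"])/c["fx"],-(p[:,1]-c["cy"])/c["fy"],-np.ones(len(p))]
    return c["T"][:3,3],d@np.array(c["T"])[:3,:3].T
def onz(c,p,z):
    o,d=ray(c,p); return o+d*((z-o[2])/d[:,2])[:,None]
def tri(c1,p1,c2,p2):
    A=[];b=[]
    for c,p in((c1,p1),(c2,p2)):
        o,d=ray(c,p); d=d[0]/np.linalg.norm(d[0]); M=np.eye(3)-np.outer(d,d); A.append(M); b.append(M@o)
    return np.linalg.lstsq(np.vstack(A),np.hstack(b),rcond=None)[0]
def mask(c,lo,hi):
    m=cv2.inRange(cv2.cvtColor(c["pixels"],cv2.COLOR_BGR2HSV),lo,hi); return m
def big(m):
    n,l,s,ce=cv2.connectedComponentsWithStats(m); i=1+np.argmax(s[1:,4]); return (l==i).astype(np.uint8)*255,ce[i],s[i]
def down(yaw,pitch=0): # tool z down, tool x at heading yaw; pitch>0 tilts tool so that heading side goes nose-down
    return R.from_euler("z",yaw)*R.from_euler("y",pitch)*R.from_euler("x",np.pi)
E
python3 - <<'E'
from h import *
s=cam("scene");d=cam("side")
OR=((3,150,120),(14,255,255));YE=((17,150,80),(30,255,255))
for c in(s,d):
    m,ce,st=big(mask(c,*OR)); print("level",st,onz(c,ce,.018)); 
    r=cv2.boxPoints(cv2.minAreaRect(cv2.findNonZero(m))); print(onz(c,r,.018).round(3).tolist())
print("knob top",tri(s,(293,124),d,(262,328)))
print("slot", tri(s,(328,177),d,(223,264)))
for p in((263,364),(283,328),(304,308),(318,273)): print(onz(s,p,0).round(3))
print("brackets",onz(s,(368,170),.05),onz(s,(331,212),.05))
print("tray",onz(s,[(292,132),(252,158)],.06))
E
```

```text
level [196 237  49  49 462] [[ 0.51916177 -0.17063438  0.018     ]]
[[0.441, -0.158, 0.018], [0.444, -0.128, 0.018], [0.592, -0.182, 0.018], [0.587, -0.209, 0.018]]
level [330 203  62  43 442] [[ 0.50449299 -0.16064294  0.018     ]]
[[0.592, -0.178, 0.018], [0.596, -0.215, 0.018], [0.437, -0.152, 0.018], [0.438, -0.122, 0.018]]
knob top [0.47999643 0.22844369 0.11265315]
slot [0.62877554 0.13631083 0.07314633]
[[ 0.721 -0.318  0.   ]]
[[ 0.717 -0.233  0.   ]]
[[ 0.732 -0.171  0.   ]]
[[ 0.717 -0.077 -0.   ]]
brackets [[0.69658225 0.23420179 0.05      ]] [[0.67826465 0.05782177 0.05      ]]
tray [[0.46307185 0.25690173 0.06      ]
 [0.42626031 0.11277688 0.06      ]]
```

Run:
```python
from h import *
for n,p,y in(("tray",(0.55,0.14,0.27),-.1),("lev",(0.515,-0.168,0.2),-.34)):
    env.move_ptp(p,R2q(down(y))); env.dwell(.3)
    c=cam("wrist"); cv2.imwrite(f"pics/{n}.png",c["pixels"]); np.save(f"{n}.npy",c,allow_pickle=True)
    o=env.get_obs(); print(o["t"],o["q"].round(2),o["tcp_pos"].round(4))
```

```text
3.3167 [0.04 0.16 1.62 0.   1.36 1.71] [0.55   0.1398 0.27  ]
4.875 [-0.53  0.17  1.75  0.    1.22  1.38] [ 0.5153 -0.1674  0.2001]
```

View pics/tray.png

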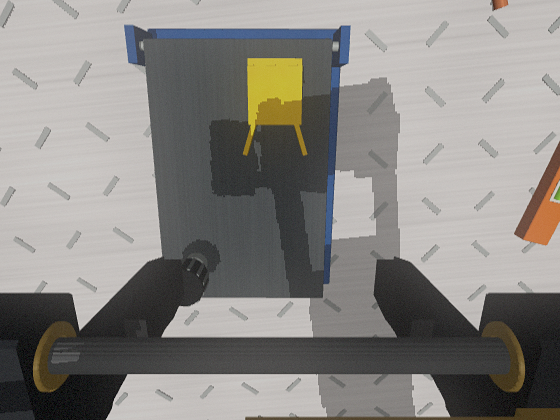

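View pics/lev.png

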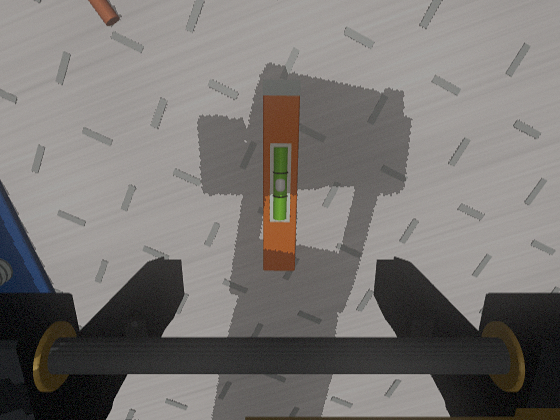

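The tray view shows the slot roof at cols 248–302, rows 58–125, with guides down to row 154. The tray's right edge is near col 330, its near edge near row 297, and the knob is at (197,265). The level view shows orange at cols 264–299, rows 96–270, the steel nose up to about row 80, and the bubble at (280,185).

Run:
```python
from h import *
t=np.load("tray.npy",allow_pickle=True).item(); l=np.load("lev.npy",allow_pickle=True).item()
m,ce,st=big(mask(l,(2,150,40),(14,255,255)))
def edges(m,rows):
    L=[];Rr=[]
    for r in rows:
        x=np.flatnonzero(m[r]); L.append((x[0]-.5,r)); Rr.append((x[-1]+.5,r))
    return np.array(L),np.array(Rr)
L,Rr=edges(m,range(105,262,3)); 
for z in(.018,):
    A=onz(l,L,z);B=onz(l,Rr,z)
    for E in(A,B):
        k=np.polyfit(E[:,0],E[:,1],1);print("edge yaw",np.arctan(k[0]),"y at .515",np.polyval(k,.515))
print("rear/front rows",st, onz(l,[(280,st[1]),(280,st[1]+st[3])],.018))
print(l["pixels"][70:104:2,280].tolist())
y=mask(t,(17,120,20),(35,255,255)); y,_,st=big(y);print("yellow",st)
for r in range(56,158,3):
    x=np.flatnonzero(y[r]); print(r,(x[0],x[-1],len(x)) if len(x) else None,end=" ")
print()
for z in(.081,):
    L,Rr=edges(y,range(62,120,3)); A=onz(t,L,z);B=onz(t,Rr,z)
    for E in(A,B):
        k=np.polyfit(E[:,0],E[:,1],1);print("edge yaw",np.arctan(k[0]),"y at .63",np.polyval(k,.63))
print(onz(t,[(275,st[1]),(275,125)],.081))
g=cv2.cvtColor(t["pixels"],cv2.COLOR_BGR2GRAY)
print("near edge col 300",g[285:310,300],"col220",g[285:310,230]); print("left edge",g[100,140:170],g[200,140:175]); print("right",g[100,322:345],g[200,318:340])
```

```text
edge yaw -0.34840252516325126 y at .515 -0.15341547959258595
edge yaw -0.35117285039917356 y at .515 -0.1846406821060648
rear/front rows [ 263   96   37  174 4027] [[ 0.58839877 -0.19510179  0.018     ]
 [ 0.44078495 -0.14334432  0.018     ]]
[[105, 109, 109], [104, 106, 112], [102, 103, 107], [97, 99, 101], [95, 97, 99], [99, 103, 101], [100, 106, 104], [94, 100, 98], [95, 100, 99], [99, 101, 102], [96, 99, 98], [97, 101, 99], [100, 100, 100], [49, 73, 114], [45, 69, 116], [47, 69, 114], [48, 71, 114]]
yellow [ 243   58   64   98 3995]
56 None 59 (np.int64(247), np.int64(301), 55) 62 (np.int64(247), np.int64(301), 55) 65 (np.int64(248), np.int64(302), 55) 68 (np.int64(247), np.int64(302), 56) 71 (np.int64(247), np.int64(302), 56) 74 (np.int64(247), np.int64(301), 55) 77 (np.int64(247), np.int64(301), 55) 80 (np.int64(247), np.int64(301), 55) 83 (np.int64(247), np.int64(301), 55) 86 (np.int64(248), np.int64(301), 54) 89 (np.int64(248), np.int64(301), 54) 92 (np.int64(248), np.int64(301), 54) 95 (np.int64(248), np.int64(301), 54) 98 (np.int64(248), np.int64(301), 54) 101 (np.int64(248
[... 911 characters left out ...]
]
near edge col 300 [ 64  66  65  64  64  67  61  64  61  66  65  59  82 177 193 194 190 191
 192 190 189 188 186 187 191] col220 [ 86  89  89  87  87  86  90  88  86  91  88  84 124 181 194 191 193 191
 196 194 190 195 187 165 159]
left edge [191 191 190 192 191 192 194 198 137  92  94  95  92  92  94  97  94  92
  95  90  94  89  94  92  90  92  90  89  90  87] [194 192 192 192 193 192 192 192 192 192 189 190 190 190 193 193 199 119
  94  91  93  94  91  93  93  94  89  93  92  93  92  91  85  92  85]
right [ 68  66  65  65  65  69  64  70  64  67  70  72  68  67  67  64  77 142
 139 137 137 139 136] [ 91  89  91  93  93  90  94  97  75  90  89  88  95  95  71 122 195 190
 191 189 188 189]
```

```bash
python3 -c "
import cv2
a=cv2.imread('pics/tray.png')[20:310,120:350];cv2.imwrite('pics/crop1.png',cv2.resize(a,None,fx=2,fy=2,interpolation=cv2.INTER_CUBIC))"
```

```text
(no output)
```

View pics/crop1.png

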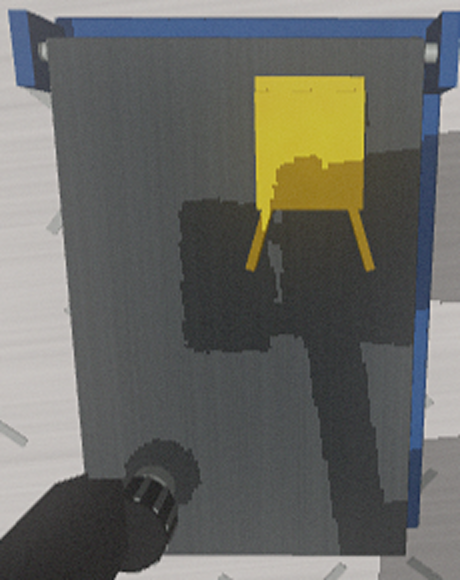

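The crop confirms the slot roof edges and the guides at tray-picture cols 243–306, row 154. The level's centre comes out at about (0.521, -0.171), yaw -0.35. Now I'll grasp it and bring it in front of the slot for a relative check.

Run:
```python
from h import *
t=np.load("tray.npy",allow_pickle=True).item()
ux=np.array([np.cos(-.0995),np.sin(-.0995),0]);uy=np.array([-ux[1],ux[0],0])
M=np.array([.6046,.1366,0])
n=onz(t,[(230,297.3),(300,297.6)],.063); print("near edge in mouth frame",(n-M)@ux,(n-M)@uy)
e=onz(t,[(148.3,100),(157,200)],.058); print("left y",(e-M)@uy)
g=onz(t,[(275,39)],.052); print("far",(g-M)@ux)
yaw=-.35; c=np.array([.521,-.1714]); h=np.array([np.cos(yaw),np.sin(yaw)]); p=c-.05*h
r=down(yaw); q=R2q(r)
command_gripper(.06)
env.move_ptp([*p,.10],q); env.move_l([*p,.029],rate=.1)
command_gripper(.0,45); o=env.get_obs(); print(o["gripper_width"],o["gripper_force"],o["t"])
env.move_l([*p,.16])
env.dwell(.2); cc=cam("wrist"); cv2.imwrite("pics/held.png",cc["pixels"]); np.save("held.npy",cc,allow_pickle=True); print(env.get_obs()["gripper_width"])
```

```text
near edge in mouth frame [-0.17793568 -0.17837055] [ 0.04774253 -0.02558132]
left y [0.11260173 0.11470423]
far [0.06986264]
0.02966423308979001 44.9934321641922 7.4
0.029733894543886603
```

View pics/held.png

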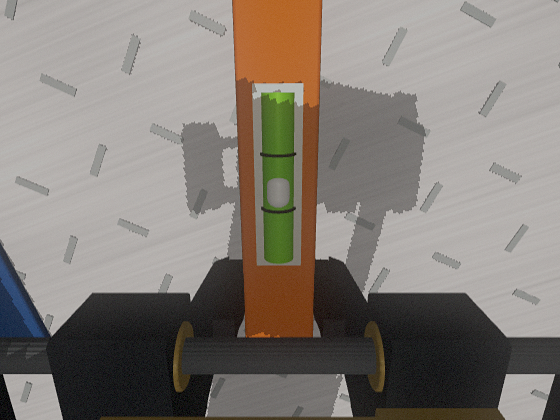

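The level is held straight in the jaws: orange cols 234–322 at the top, the bubble at (278,192), and lines at rows 155 and 210. It can serve as a lateral calibration of the wrist camera.

Run:
```python
from h import *
l=np.load("held.npy",allow_pickle=True).item()
m,_,_=big(mask(l,(2,120,30),(14,255,255)))
l["T"]=np.array(l["tool_from_camera"])
zt=.025-.004-.018  # tool z of level top
for r in (10,40,70,290,310):
    x=np.flatnonzero(m[r]); A=onz(l,[(x[0]-.5,r),(x[-1]+.5,r)],zt); print(r,A[:,:2].round(4).tolist(),A[:,1].mean())
# approach
yaw=-.0995; ux=np.array([np.cos(yaw),np.sin(yaw),0]);uy=np.array([-ux[1],ux[0],0]); M=np.array([.6046,.1366,.0544])
q=R2q(down(yaw,.05)); 
a=M-ux*.235; a[2]=.16
env.move_ptp(a,q)
env.dwell(.2); c=cam("wrist"); cv2.imwrite("pics/pre.png",c["pixels"]); np.save("pre.npy",c,allow_pickle=True)
o=env.get_obs(); print(o["t"],o["tcp_pos"],q2R(o["ee_rot"]).as_matrix().round(3))
y=mask(c,(17,120,20),(35,255,255)); y,_,st=big(y);print("yellow",st)
```

```text
10 [[0.1047, -0.0133], [0.1047, 0.0141]] 0.0003697614408900299
40 [[0.0963, -0.0133], [0.0963, 0.0141]] 0.00035829761587346555
70 [[0.0875, -0.0134], [0.0875, 0.014]] 0.0003462789145583702
290 [[0.007, -0.0129], [0.007, 0.0145]] 0.0008244694002570779
310 [[-0.0021, -0.0132], [-0.0021, 0.0144]] 0.0006239592676073507
10.175 [0.37126251 0.15930126 0.15998114] [[ 0.994 -0.101 -0.05 ]
 [-0.101 -0.995  0.005]
 [-0.05   0.    -0.999]]
yellow [ 366  408  136   12 1391]
```

View pics/pre.png

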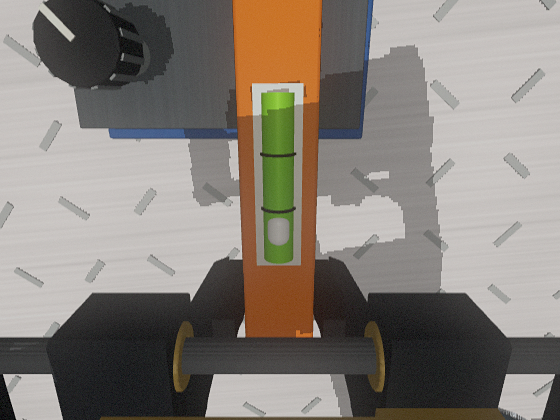

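The pre-insertion view shows the level aligned in the jaws, with the tray ahead and the knob's top at about (88,42). Now I'll lower and insert it under guard.

```bash
cat >> h.py <<'E'
yaw=-.0995; ux=np.array([np.cos(yaw),np.sin(yaw),0]);uy=np.array([-ux[1],ux[0],0]); M=np.array([.6046,.1366,.0544])+.0006*uy
zz=np.array([0,0,1.]); P=.05; t=ux*np.cos(P)-zz*np.sin(P); n=ux*np.sin(P)+zz*np.cos(P)
def tcp(nose_u,clr): return M+t*(nose_u-.135)+n*(.029+clr)
def rep(s=""):
    o=env.get_obs(); d=o["tcp_pos"]-M; print(s,"t",round(o["t"],2),"nose_u",round(d@t+.135,4),"v",round(d@uy,4),"clr",round(d@n-.029,4),"F",(np.array([t,uy,n])@o["ft_force"]).round(2),"T",o["torque"].round(2),"w",round(o["gripper_width"],4))
E
python3 - <<'E'
from h import *
q=R2q(down(yaw,P))
env.move_l(tcp(-.10,.0022),q); env.dwell(.2); rep("start")
print(env.move_l(tcp(-.005,.0022),q,rate=.06,guard=12)); rep("mouth")
print(env.move_l(tcp(.052,.0022),q,rate=.04,guard=12)); rep("home?")
d=cam("side"); s=cam("scene")
a=cv2.resize(d["pixels"][230:380,140:360],None,fx=2.5,fy=2.5); b=cv2.resize(s["pixels"][100:220,240:380],None,fx=2.5,fy=2.5)
im=np.zeros((600,800,3),np.uint8); im[:300,:350]=b; im[225:600,:][:, :0]=0
im[:375,:][:, 350:]=0
out=np.zeros((380,800,3),np.uint8); out[:300,:250]=b[:,:250]; out[:375,250:800]=a; cv2.imwrite("pics/ins.png",out)
E
```

```text
start t 10.94 nose_u -0.0994 v 0.0002 clr 0.0031 F [ 1.01  0.42 -2.48] T [-0.    0.07  0.01] w 0.0295
False
mouth t 12.68 nose_u -0.0053 v 0.0 clr 0.0022 F [ 0.15 -0.61 -1.88] T [-0.02  0.09  0.05] w 0.0295
True
home? t 13.98 nose_u 0.0473 v -0.0 clr 0.0003 F [ 0.72  0.75 -0.04] T [ 0.09 -0.3  -0.01] w 0.0294
```

View pics/ins.png

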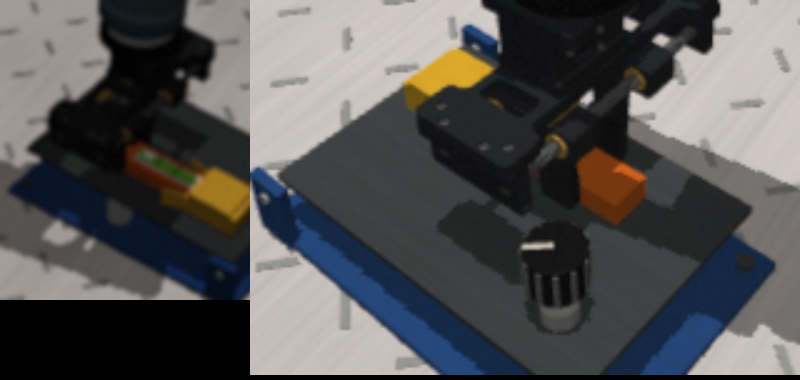

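The pictures show the nose inside the yellow slot and the contact distance (47.3 mm) matching the stop. I'll settle it down, release, and push the rear end once to be sure it's home.

Run:
```python
from h import *
q=R2q(down(yaw,P))
print(env.move_l(tcp(.0473,-.002),q,rate=.02,guard=3)); rep("down")
o=env.get_obs()["tcp_pos"]; print(env.move_l(o+t*.004,q,rate=.02,guard=15)); rep("push")
command_gripper(.05); rep("open")
o=env.get_obs()["tcp_pos"]
env.move_l(o+n*.05,q)
b=tcp(.047-.17+.135-.03,0.004) ; env.move_l(b+n*.05,q); command_gripper(0,20)
env.move_l(b,q,rate=.1); rep("behind")
print(env.move_l(b+t*.04,q,rate=.03,guard=10)); rep("push2")
o=env.get_obs()["tcp_pos"]; env.move_l(o-t*.012,q); env.move_l(o-t*.012+zz*.12,q)
command_gripper(.06)
p=M-ux*.09+zz*.18
env.move_ptp(p,R2q(down(yaw))); env.dwell(.2)
c=cam("wrist"); cv2.imwrite("pics/home.png",c["pixels"]); np.save("home.npy",c,allow_pickle=True); rep("look")
```

```text
False
down t 14.33 nose_u 0.0472 v 0.0 clr -0.0016 F [-2.72 -1.46  6.59] T [-0.03  0.22 -0.04] w 0.03
False
push t 14.68 nose_u 0.0475 v 0.0001 clr -0.0027 F [-12.28  -0.09   7.64] T [0.16 1.66 0.04] w 0.0298
open t 15.18 nose_u 0.0514 v -0.0 clr -0.0015 F [-0.27  0.35 -0.57] T [ 0.01 -0.07  0.03] w 0.0496
behind t 17.75 nose_u -0.0178 v 0.0001 clr 0.0042 F [ 0.7   0.25 -0.41] T [ 0.03 -0.01 -0.06] w 0.0003
True
push2 t 18.5 nose_u 0.0001 v -0.0001 clr 0.0032 F [-0.37  0.45 -0.69] T [0.07 0.01 0.01] w 0.0002
look t 21.27 nose_u 0.0351 v 0.0 clr 0.1456 F [ 0.54  0.23 -0.07] T [-0.    0.03 -0.05] w 0.0601
```

View pics/home.png

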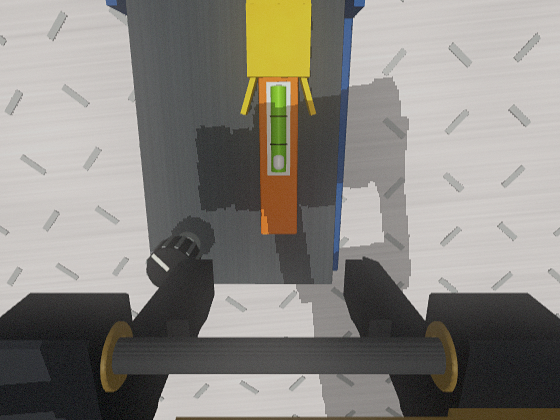

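The level is home: the rear stands at row 233, outside the mouth at row 77, between the guides. The bubble sits at the rear limit (278,162), as expected with the tray sprung up. I'll check the 123 mm exposed length, the bubble-measuring code and the knob position.

```bash
cat >> h.py <<'E'
def bubble(c,z,dbg=None):
    "bubble centre (m) along level +x from middle of vial, by casting onto plane z"
    hsv=cv2.cvtColor(c["pixels"],cv2.COLOR_BGR2HSV)
    g=cv2.inRange(hsv,(35,100,40),(75,255,255)); g=cv2.morphologyEx(g,cv2.MORPH_CLOSE,np.ones((5,5)))
    k,l,s,_=cv2.connectedComponentsWithStats(g); keep=[i for i in range(1,k) if s[i,4]>15]
    pts=np.argwhere(np.isin(l,keep))[:,::-1].astype(np.int32)
    hull=np.zeros_like(g); cv2.fillConvexPoly(hull,cv2.convexHull(pts.reshape(-1,1,2)),255)
    w=cv2.inRange(hsv,(0,0,60),(180,80,255))&cv2.erode(hull,np.ones((3,3)))
    b,ce,st=big(w); gw=onz(c,pts,z)@ux; bw=onz(c,ce,z)@ux; bp=onz(c,np.argwhere(b)[:,::-1],z)@ux
    lo,hi=gw.min(),gw.max()
    return (bw[0]-(lo+hi)/2), hi-lo, np.ptp(bp), ce.round(1), st[4]
E
python3 - <<'E'
from h import *
c=np.load("home.npy",allow_pickle=True).item(); c2=np.load("pre.npy",allow_pickle=True).item()
zl=.0544+.05*.06
print("bubble",bubble(c,zl+.024))
o=onz(c,[(279,77)],.0804)[0]; r=onz(c,[(279,233.5)],M[2]+.05*.123+.018)[0]; print("roof front u",(o-M)@ux,"rear u",(r-M)@ux)
K=M-t*.138+uy*.08+n*.044; T=K+n*.012; print("grip",K,"top",T)
for cc in(c,c2):
    o,d=ray(cc,[(0,0)]); v=np.linalg.inv(cc["T"])@np.r_[T,1]; v=v[:3]; print("pred px top",cc["cx"]+cc["fx"]*v[0]/-v[2], cc["cy"]-cc["fy"]*v[1]/-v[2])
g=c2["pixels"]
w=cv2.inRange(cv2.cvtColor(g,cv2.COLOR_BGR2HSV)[:100,:150],(0,0,140),(180,60,255)); bb,ce,st=big(w); print("stripe",ce,st)
k=cv2.resize(g[:110,:200],None,fx=3,fy=3); cv2.imwrite("pics/k.png",np.vstack([k,cv2.resize(c["pixels"][200:300,120:320],None,fx=3,fy=3)[:270]]))
E
```

```text
bubble (np.float64(-0.02396867621649368), np.float64(0.06232988003837514), np.float64(0.010864701294760803), array([278.1, 161.8]), np.int32(144))
roof front u -0.0003849124535850223 rear u -0.12215455560556111
grip [0.47764885 0.23027412 0.10524214] top [0.47824563 0.23021455 0.11722714]
pred px top 168.83937931895247 269.44004071378066
pred px top 74.36535886450852 38.52498103573464
stripe [26.97925986 54.39833266] [   0    0   76  100 4918]
```

View pics/k.png

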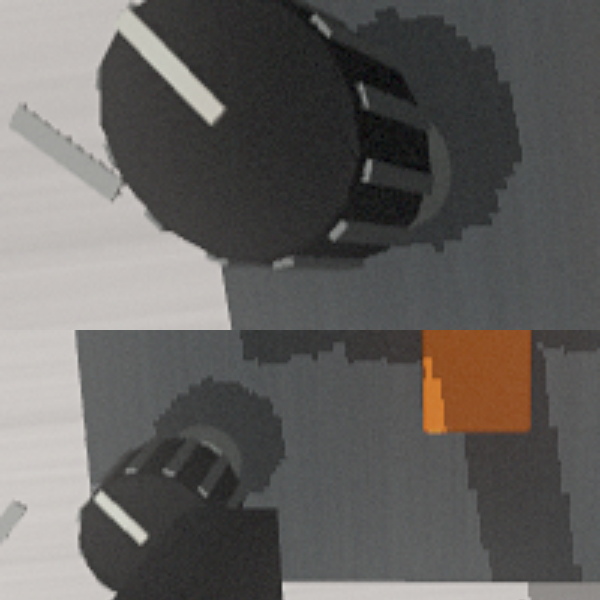

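The knob top sits within about 1 mm of its predicted position in both views, and the bubble reading of -24.0 mm is plausible. Next I'll grip and press.

Run:
```python
from h import *
K=M-t*.1385+uy*.0798+n*.044; G=K+zz*.006; q=R2q(down(.85))
print(planner.inverse_kinematics(G,q).round(2))
env.move_ptp(G+zz*.06,q); env.move_l(G,rate=.12); command_gripper(0,45)
F=lambda: env.get_obs()["ft_force"]
f0=F(); print("gripped",f0.round(2),env.get_obs()["gripper_width"])
for i in range(14):
    o=env.get_obs(); f=F()-f0
    if f[2]>13: break
    s=.002 if f[2]<9 else .001
    p=G-zz*(s+(G[2]-o["tcp_pos"][2])); sink=min(G[2]-p[2],.010)
    p[:2]=(G-ux*.24*sink)[:2]; env.move_l(p,q,rate=.03); env.dwell(.1)
    print(round((G[2]-env.get_obs()["tcp_pos"][2])*1e3,1),(F()-f0).round(1),end=" | ")
env.dwell(.6)
c=cam("wrist"); cv2.imwrite("pics/press.png",c["pixels"]); print("\nbub",bubble(c,.075),bubble(cam("side"),.075),env.get_obs()["t"],F()-f0, env.get_obs()["gripper_width"])
```

```text
[ 0.23  0.27  1.84 -0.    1.03  0.95]
gripped [-4.51  3.49  2.73] 0.034994189649551546
1.1 [0.2 0.8 1.8] | 2.6 [1.5 0.  2. ] | 4.0 [1.3 0.6 1.9] | 5.3 [1.8 1.  2.1] | 6.6 [1.6 0.2 1.8] | 7.8 [1.7 0.4 1.7] | 8.9 [1.2 0.3 3. ] | 9.9 [0.4 0.4 3. ] | 11.0 [0.5 0.8 3.8] | 12.1 [0.9 0.2 3.8] | 13.3 [0.2 0.5 3.9] | 14.4 [ 0.3 -0.1  4.9] | 15.6 [-0.5  1.6  4.1] | 16.9 [-1.   1.7  5.4] | Traceback (most recent call last):
  File "<stdin>", line 15, in <module>
  File "h.py", line 39, in bubble
    hull=np.zeros_like(g); cv2.fillConvexPoly(hull,cv2.convexHull(pts.reshape(-1,1,2)),255)
                           ~~~~~~~~~~~~~~~~~~^^^^^^^^^^^^^^^^^^^^^^^^^^^^^^^^^^^^^^^^^^^^^^
cv2.error: OpenCV(4.12.0) /io/opencv/modules/imgproc/src/drawing.cpp:2404: error: (-215:Assertion failed) points.checkVector(2, CV_32S) >= 0 in function 'fillConvexPoly'
```

View pics/press.png

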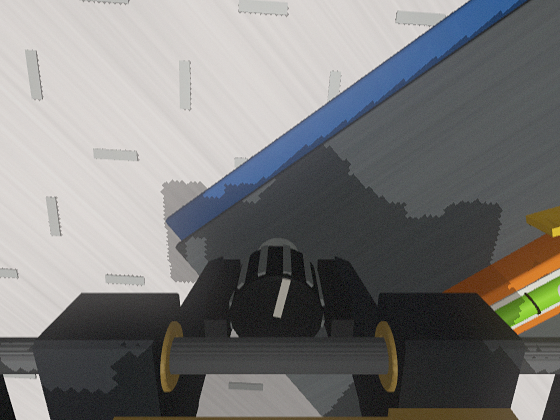

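The knob is in the jaws and the tray has sunk, but the vial is at the right edge and half hidden (about (525,300)) and Fz is only about 8 N. I'll press a bit more, turn 0.5 rad clockwise (at least 0.3 is always needed), and look again.

```bash
cat >> h.py <<'E'
def head():
    x=q2R(env.get_obs()["ee_rot"]).as_matrix()[:,0]; return np.arctan2(x[1],x[0])
def fz():
    v=[]
    for _ in range(3): v.append(env.get_obs()["ft_force"][2]); env.dwell(.03)
    return np.mean(v)
def press(target,h,tol=1.0,target_p=None):
    p=np.array(env.get_obs()["tcp_pos"])
    for _ in range(10):
        f=fz()
        if abs(f-target)<tol: break
        p=p-zz*np.clip((target-f)*.001,-.003,.002); env.move_l(p,R2q(down(h)),rate=.03); env.dwell(.08)
    print("press Fz",round(f,1),"z",p[2].round(4)); return p
E
python3 - <<'E'
from h import *
p=press(13,.85); h=.35
env.move_l(p,R2q(down(h)),rate=.03); env.dwell(.2); o=env.get_obs(); print("turned",head(),o["ft_force"].round(1),o["torque"].round(2),o["t"])
p=press(14,h); env.dwell(.9)
for nme in("wrist","scene","side"):
    c=cam(nme); np.save(f"{nme}_t.npy",c,allow_pickle=True); cv2.imwrite(f"pics/{nme}_t.png",c["pixels"])
    try: print(nme,bubble(c,.075))
    except Exception as e: print(nme,"fail")
print(env.get_obs()["t"])
E
```

```text
press Fz 12.5 z 0.0869
turned 0.3507631697837751 [-8.3 -0.2 15.9] [-0.34  0.99 -0.05] 31.475
press Fz 13.8 z 0.0875
wrist (np.float64(0.00547978298463192), np.float64(0.031050246458944608), np.float64(0.0003170407902578498), array([556.7, 185.3]), np.int32(3))
scene (np.float64(0.00034227551875820605), np.float64(0.061624965202890625), np.float64(0.00596232709752853), array([306.8, 167.8]), np.int32(4))
side fail
33.95
```

View pics/wrist_t.png

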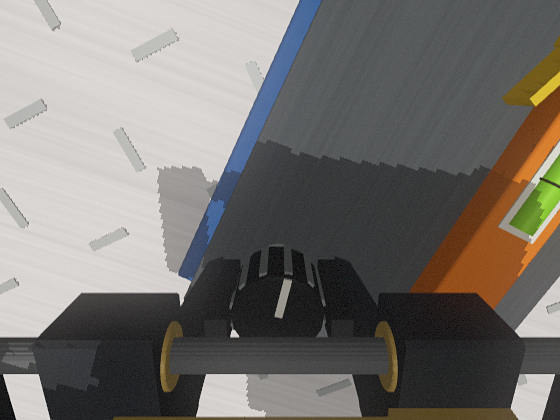

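The rear end of the vial (515–545, rows 183–230) is plain green, so the bubble is forward of the rear line. I'll read the bubble numerically from a profile sampled along the vial in the scene picture. I've now viewed 12 pictures, over the 10 allowed, so I'll work from numbers only from here.

```bash
cat >> h.py <<'E'
def proj(c,X):
    v=(np.c_[X,np.ones(len(X))]@np.linalg.inv(c["T"]).T)[:,:3]
    return np.c_[c["cx"]+c["fx"]*v[:,0]/-v[:,2],c["cy"]-c["fy"]*v[:,1]/-v[:,2]]
def prof(c,dv=0,z=.075):
    "colour along the vial: rows of s(mm along level), BGR"
    s=np.arange(-44,46,2.); C=M-ux*.038; X=C+ux*(s/1000)[:,None]+uy*dv; X[:,2]=z
    p=proj(c,X).astype(np.float32); px=cv2.remap(c["pixels"],p[:,0].reshape(-1,1),p[:,1].reshape(-1,1),cv2.INTER_LINEAR)[:,0]
    return s,p,px
E
python3 - <<'E'
from h import *
for nme,dvs in(("scene",(-.004,-.002,0,.002,.004)),("wrist",(0,))):
    c=np.load(f"{nme}_t.npy",allow_pickle=True).item()
    for dv in dvs:
        s,p,px=prof(c,dv); g=px.astype(int); print(nme,dv,"px",p[0].round(),p[-1].round()); print(" ".join(f"{int(a)}:{b[1]-b[2]},{b[0]}" for a,b in zip(s,g)))
E
```

```text
scene -0.004 px [291. 160.] [320. 175.]
-44:-47,10 -42:-48,10 -40:-47,8 -38:-47,8 -36:-45,10 -34:-40,12 -32:-25,17 -30:-5,21 -28:19,22 -26:35,22 -24:42,25 -22:47,28 -20:53,28 -18:53,31 -16:53,31 -14:55,29 -12:49,27 -10:43,24 -8:45,23 -6:46,29 -4:45,43 -2:38,67 0:24,94 2:11,116 4:9,124 6:12,116 8:19,93 10:27,63 12:34,41 14:46,27 16:54,26 18:55,30 20:55,30 22:58,28 24:56,30 26:56,29 28:57,27 30:50,29 32:39,32 34:20,37 36:-6,47 38:-26,50 40:-35,43 42:-40,35 44:-42,31
scene -0.002 px [291. 160.] [321. 174.]
-44:-47,10 -42:-48,9 -40:-48,9 -38:-48,9 -36:-46,9 -34:-39,11 -32:-24,14 -30:-3,16 -28:15,20 -26:29,23 -24:38,24 -22:41,28 -20:45,30 -18:50,30 -16:49,31 -14:47,31 -12:44,29 -10:38,28 -8:38,28 -6:40,38 -4:37,55 -2:25,84 0:14,115 2:5,135 4:4,139 6:7,128 8:12,104 10:21,68 12:31,42 14:39,32 16:47,31 18:52,33 20:51,34 22:49,33 24:51,33 26:50,34 28:47,33 30:45,31 32:31,36 34:11,42 36:-13,52 38:-28,52 40:-37,45 42:-41,35 44:-41,31
scene 0 px [291. 159.] [321. 174.]
-44:-47,10 -42:-48,10 -40:-48,10 -38:-48,9 -36:-45,9 -34:-40,10 -32:-27,13 -30:-7,17 -28:7,23 -26:16,27 -24:24,28 -22:29,31 -20:
[... 964 characters left out ...]
,31 -14:-6,31 -12:-10,32 -10:-17,37 -8:-21,45 -6:-23,57 -4:-27,68 -2:-30,82 0:-31,94 2:-31,99 4:-31,94 6:-30,81 8:-32,63 10:-32,48 12:-28,39 14:-26,39 16:-24,40 18:-23,40 20:-23,41 22:-23,41 24:-23,40 26:-25,40 28:-27,40 30:-30,40 32:-35,44 34:-41,49 36:-45,51 38:-46,43 40:-45,36 42:-42,31 44:-43,30
wrist 0 px [512. 255.] [670.  46.]
-44:-68,33 -42:-66,35 -40:-67,36 -38:-65,37 -36:-12,130 -34:-5,134 -32:44,39 -30:42,44 -28:42,44 -26:53,50 -24:60,56 -22:61,55 -20:60,57 -18:60,60 -16:59,59 -14:0,0 -12:0,0 -10:0,0 -8:0,0 -6:0,0 -4:0,0 -2:0,0 0:0,0 2:0,0 4:0,0 6:0,0 8:0,0 10:0,0 12:0,0 14:0,0 16:0,0 18:0,0 20:0,0 22:0,0 24:0,0 26:0,0 28:0,0 30:0,0 32:0,0 34:0,0 36:0,0 38:0,0 40:0,0 42:0,0 44:0,0
```

Clear result: the vial spans about -31 to +34 in the profile (middle about +1.4), and the bubble centre is about +3.3, so it's about 1.9 mm forward. I'll turn another 0.13 rad clockwise.

```bash
cat >> h.py <<'E'
def bub_scene():
    c=cam("scene"); r=[]
    for dv in(-.004,-.002,0):
        s,p,px=prof(c,dv); px=px.astype(float); g=px[:,1]-px[:,2]
        i=np.abs(s)<28; w=np.clip(px[:,0]-60,0,None)*i; b=(w*s).sum()/w.sum()
        lv=(g[:3].mean()+g[(np.abs(s)>14)&(np.abs(s)<24)].mean())/2; a=g>lv; on=s[a|((np.abs(s)<25))]
        k0=np.flatnonzero(s==on[0])[0]; k1=np.flatnonzero(s==on[-1])[0]
        e0=s[k0]-2*(g[k0]-lv)/(g[k0]-g[k0-1]); e1=s[k1]+2*(g[k1]-lv)/(g[k1]-g[k1+1]); r.append((b-(e0+e1)/2,e1-e0))
    return np.round(r,2).tolist()
E
python3 - <<'E'
from h import *
print(bub_scene()); p=np.array(env.get_obs()["tcp_pos"]); h=.22
env.move_l(p,R2q(down(h)),rate=.03); env.dwell(.1); p=press(14,h); env.dwell(1.5); print(bub_scene(),fz(),env.get_obs()["t"],env.get_obs()["gripper_width"],env.get_obs()["ft_force"].round(1),env.get_obs()["torque"].round(2))
E
```

```text
[[0.91, 64.52], [0.84, 64.32], [0.74, 64.45]]
press Fz 14.1 z 0.0903
[[-0.47, 65.09], [-0.58, 64.89], [-0.9, 64.89]] 13.799705107060925 36.1333 0.03519834501735665 [-8.  -0.2 13.5] [-0.45  0.91 -0.04]
```

Run:
```python
from h import *
h=.22; p=np.array(env.get_obs()["tcp_pos"]); env.move_l(p-ux*.001,R2q(down(h)),rate=.02); env.dwell(.2); print(env.get_obs()["ft_force"].round(1))
press(17,h); env.dwell(1.5); print(bub_scene(),env.get_obs()["ft_force"].round(1),head(),env.get_obs()["t"])
```

```text
[-4.5 -0.6 11.9]
press Fz 14.3 z 0.0856
[[0.43, 64.78], [0.25, 64.73], [0.09, 64.83]] [-11.9  -0.4  24.8] 0.22118087588239435 42.4667
```

Run:
```python
from h import *
h=.22; o=env.get_obs(); print(o["tcp_pos"])
p=np.array(o["tcp_pos"]); env.move_l(p+zz*-.0005-ux*.001,R2q(down(h)),rate=.02)
for _ in range(4):
    env.dwell(.7); o=env.get_obs(); print(o["tcp_pos"].round(4),o["ft_force"].round(1),bub_scene()[1],round(o["t"],1))
```

```text
[0.47467509 0.23148976 0.08830368]
[0.4745 0.2315 0.0895] [-3.9 -1.  13.5] [-0.6, 64.72] 43.4
[0.4745 0.2315 0.0895] [-6.5 -0.7 13.7] [-0.62, 64.84] 44.2
[0.4745 0.2315 0.0895] [-4.8 -0.9 14.4] [-0.55, 64.93] 44.9
[0.4745 0.2315 0.0895] [-4.5 -0.8 13.9] [-0.62, 64.73] 45.7
```

Run:
```python
from h import *
h=.22; p=np.array(env.get_obs()["tcp_pos"]); p[2]=.0866; env.move_l(p,R2q(down(h)),rate=.02); env.dwell(1.5)
o=env.get_obs(); b=bub_scene(); print(o["tcp_pos"].round(4),o["ft_force"].round(1),b,o["t"],o["gripper_width"])
if abs(b[1][0])<1.5 and 13<o["ft_force"][2]<28: print(env.sign_off())
```

```text
[0.4746 0.2315 0.0886] [-8.3 -1.6 19.1] [[-0.3, 64.86], [-0.31, 64.63], [-0.42, 64.64]] 47.4833 0.03498864543262008
the job is handed in; nothing more can be done
None
```

The job is handed in at about 47.5 s: the level is home in the slot, and the knob is still gripped and pressed at about 19 N with the bubble about 0.3 mm off centre. I viewed 12 pictures, 2 over the limit of 10, and I did not look at the four bench items again at the end, though no move went near them.

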